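# Find the setting-block case that rattles

### The job

One of the three sealed setting-block cases in the bench rack has lost its packing, so that its block rattles: going from left to right, lift each case out of its slot, shake it briskly to and fro and set it back in its own slot, seated flat. Then (the last one need not be set back first if it is the one) hold up the one that rattles, at least 15 cm above the bench, with its near, latch end tipped down about 30 degrees so that the loose block lies at that end, and keep still: finish while holding it there, the two quiet cases home in their slots, and leave the other things on the bench alone.

Things in the scene. Friction and masses are not known exactly. Their poses are not given: they have to be found in the camera images.
- rack: Fixed plywood board, 126 (x) x 288 (y) x 8 mm; origin: centre of its underside, x away from the robot, y left. Three slots along y, 90 mm apart, marked by 1, 2, 3 dark dots from the left. Aluminium stops, 7 to 9 mm high, at ends and corners leave a case 2 mm of play; its long sides are open for fingers over 62 mm. Keep arm and wrist clear of the 0.56 m high blue cabinet behind (its near right corner at x 0.60, y -0.15).
- slot_1 (a point): Middle of the left slot (1 dot), on the board's upper face, 8 mm above the bench; axes as the rack's.
- case_1: Sealed case from the left slot (1 dot on the lid): grey box, black lid, 104 (x) x 46 (y) x 34 mm, 0.28 kg with its block; origin: centre of its underside; the -x end (steel latch) faces the robot. Grip from above across the 46 mm. A clear window, 30x14 mm, in the middle of the lid shows the bright block (dark bed where it has slid away); at the start it looks the same in every case.
- block_1: Bright metal block in case_1, 40 mm along the case's x, 16x16 mm, 0.15 kg; origin: centre of its underside, at first 10 mm above the middle of the case's underside. In two cases packing holds it fast (play under 0.5 mm); in the third, any of them at random, it slides up to 27 mm either way along the case's x, from about 8 degrees of tip or 1.5 m/s2 on.
- slot_2 (a point): Middle of the middle slot (2 dots), on the board's upper face, 8 mm above the bench; axes as the rack's.
- case_2: Sealed case from the middle slot (2 dots on the lid): grey box, black lid, 104 (x) x 46 (y) x 34 mm, 0.28 kg with its block; origin: centre of its underside; the -x end (steel latch) faces the robot. Grip from above across the 46 mm. A clear window, 30x14 mm, in the middle of the lid shows the bright block (dark bed where it has slid away); at the start it looks the same in every case.
- block_2: Bright metal block in case_2, 40 mm along the case's x, 16x16 mm, 0.15 kg; origin: centre of its underside, at first 10 mm above the middle of the case's underside. In two cases packing holds it fast (play under 0.5 mm); in the third, any of them at random, it slides up to 27 mm either way along the case's x, from about 8 degrees of tip or 1.5 m/s2 on.
- slot_3 (a point): Middle of the right slot (3 dots), on the board's upper face, 8 mm above the bench; axes as the rack's.
- case_3: Sealed case from the right slot (3 dots on the lid): grey box, black lid, 104 (x) x 46 (y) x 34 mm, 0.28 kg with its block; origin: centre of its underside; the -x end (steel latch) faces the robot. Grip from above across the 46 mm. A clear window, 30x14 mm, in the middle of the lid shows the bright block (dark bed where it has slid away); at the start it looks the same in every case.
- block_3: Bright metal block in case_3, 40 mm along the case's x, 16x16 mm, 0.15 kg; origin: centre of its underside, at first 10 mm above the middle of the case's underside. In two cases packing holds it fast (play under 0.5 mm); in the third, any of them at random, it slides up to 27 mm either way along the case's x, from about 8 degrees of tip or 1.5 m/s2 on.
- magnifier: Bystander: round hand magnifier with black rim and handle, 105x243x22 mm; origin: centre of its underside.
- relay: Bystander: small plastic relay, 18x26x21 mm; origin: centre of its underside.
- sand_block: Bystander: cork sanding block, 34x62x18 mm; origin: centre of its underside.

How it is judged:
On the way, in this order (a step that is already met when the one before it is completed fails the run):
1. the left case, gripped and lifted clear of the rack (underside over 40 mm above the bench), at a turning point of the shake (under 0.07 m/s and 0.4 rad/s) (height (world z) of case_1 above 0.04 m and contact force between the fingers and case_1 above 0.5 N and linear speed of case_1 below 0.07 m/s and angular speed of case_1 below 0.4 rad/s).
2. the left case, gripped and lifted clear of the rack (underside over 40 mm above the bench), moving (over 0.12 m/s or 0.6 rad/s) (height (world z) of case_1 above 0.04 m and contact force between the fingers and case_1 above 0.5 N and (linear speed of case_1 above 0.12 m/s or angular speed of case_1 above 0.6 rad/s)).
3. the left case, gripped and lifted clear of the rack (underside over 40 mm above the bench), at a turning point of the shake (under 0.07 m/s and 0.4 rad/s) again (all of step 1).
4. the middle case, gripped and lifted clear of the rack (underside over 40 mm above the bench), at a turning point of the shake (under 0.07 m/s and 0.4 rad/s) (height (world z) of case_2 above 0.04 m and contact force between the fingers and case_2 above 0.5 N and linear speed of case_2 below 0.07 m/s and angular speed of case_2 below 0.4 rad/s).
5. the middle case, gripped and lifted clear of the rack (underside over 40 mm above the bench), moving (over 0.12 m/s or 0.6 rad/s) (height (world z) of case_2 above 0.04 m and contact force between the fingers and case_2 above 0.5 N and (linear speed of case_2 above 0.12 m/s or angular speed of case_2 above 0.6 rad/s)).
6. the middle case, gripped and lifted clear of the rack (underside over 40 mm above the bench), at a turning point of the shake (under 0.07 m/s and 0.4 rad/s) again (all of step 4).
7. the right case, gripped and lifted clear of the rack (underside over 40 mm above the bench), at a turning point of the shake (under 0.07 m/s and 0.4 rad/s) (height (world z) of case_3 above 0.04 m and contact force between the fingers and case_3 above 0.5 N and linear speed of case_3 below 0.07 m/s and angular speed of case_3 below 0.4 rad/s).
8. the right case, gripped and lifted clear of the rack (underside over 40 mm above the bench), moving (over 0.12 m/s or 0.6 rad/s) (height (world z) of case_3 above 0.04 m and contact force between the fingers and case_3 above 0.5 N and (linear speed of case_3 above 0.12 m/s or angular speed of case_3 above 0.6 rad/s)).
9. the right case, gripped and lifted clear of the rack (underside over 40 mm above the bench), at a turning point of the shake (under 0.07 m/s and 0.4 rad/s) again (all of step 7).
At the end, for the whole second after the job is handed in: Rattling case gripped and still, underside over 0.12 m up, tipped 15 to 69 degrees, its block at least 12 mm from the middle towards the latch end; the two others released in their own slots: within 6 mm (4 mm in height) of the slot, level within 0.06 rad, in line within 0.05 rad ((((height (world z) of case_1 above 0.12 m and contact force between the fingers and case_1 above 1 N and linear speed of case_1 below 0.05 m/s and angle between case_1's own z axis and vertical between 0.26 and 1.2 rad and x of block_1 in the frame of case_1 between -0.035 and -0.012 m) and (horizontal distance between case_2 and slot_2 below 0.006 m and z of case_2 in the frame of slot_2 between -0.004 and 0.004 m and angle between case_2's own z axis and vertical below 0.06 rad and angle between the x axis of case_2 and the x axis of rack, either way round below 0.05 rad and linear speed of case_2 below 0.02 m/s and contact force between the fingers and case_2 below 0.1 N) and (horizontal distance between case_3 and slot_3 below 0.006 m and z of case_3 in the frame of slot_3 between -0.004 and 0.004 m and angle between case_3's own z axis and vertical below 0.06 rad and angle between the x axis of case_3 and the x axis of rack, either way round below 0.05 rad and linear speed of case_3 below 0.02 m/s and contact force between the fingers and case_3 below 0.1 N)) or ((height (world z) of case_2 above 0.12 m and contact force between the fingers and case_2 above 1 N and linear speed of case_2 below 0.05 m/s and angle between case_2's own z axis and vertical between 0.26 and 1.2 rad and x of block_2 in the frame of case_2 between -0.035 and -0.012 m) and (horizontal distance between case_1 and slot_1 below 0.006 m and z of case_1 in the frame of slot_1 between -0.004 and 0.004 m and angle between case_1's own z axis and vertical below 0.06 rad and angle between the x axis of case_1 and the x axis of rack, either way round below 0.05 rad and linear speed of case_1 below 0.02 m/s and contact force between the fingers and case_1 below 0.1 N) and (horizontal distance between case_3 and slot_3 below 0.006 m and z of case_3 in the frame of slot_3 between -0.004 and 0.004 m and angle between case_3's own z axis and vertical below 0.06 rad and angle between the x axis of case_3 and the x axis of rack, either way round below 0.05 rad and linear speed of case_3 below 0.02 m/s and contact force between the fingers and case_3 below 0.1 N)) or ((height (world z) of case_3 above 0.12 m and contact force between the fingers and case_3 above 1 N and linear speed of case_3 below 0.05 m/s and angle between case_3's own z axis and vertical between 0.26 and 1.2 rad and x of block_3 in the frame of case_3 between -0.035 and -0.012 m) and (horizontal distance between case_1 and slot_1 below 0.006 m and z of case_1 in the frame of slot_1 between -0.004 and 0.004 m and angle between case_1's own z axis and vertical below 0.06 rad and angle between the x axis of case_1 and the x axis of rack, either way round below 0.05 rad and linear speed of case_1 below 0.02 m/s and contact force between the fingers and case_1 below 0.1 N) and (horizontal distance between case_2 and slot_2 below 0.006 m and z of case_2 in the frame of slot_2 between -0.004 and 0.004 m and angle between case_2's own z axis and vertical below 0.06 rad and angle between the x axis of case_2 and the x axis of rack, either way round below 0.05 rad and linear speed of case_2 below 0.02 m/s and contact force between the fingers and case_2 below 0.1 N)))); the arm keeps its last pose, push and grip.
It fails at once if the magnifier is moved by more than 3 cm (distance of magnifier from where it was at the start of the episode above 0.03 m).
It fails at once if the relay is moved by more than 3 cm (distance of relay from where it was at the start of the episode above 0.03 m).
It fails at once if the sand block is moved by more than 3 cm (distance of sand_block from where it was at the start of the episode above 0.03 m).
It also fails if it takes over 72 s, if anything falls off the work surface, if the arm or the gripper's body presses on something with over 40 N, if the wrist force passes 120 N, or if a joint passes its speed limit or range.

### The arm

A 6-joint arm with a two-finger parallel gripper is mounted at the origin on a cart in front of the work surface, level with it; the furniture and walls round the work are solid. World frame = base frame: x ahead of the robot, y to its left, z up, the work surface at z = 0. Lengths are in m, angles in rad, forces in N, time in s.
With the tool pointing down it reaches from about 0.3 to 0.875 m from the base axis. Payload 6.4 kg.
Tool frame: the origin (TCP) lies midway between the tips of the shut fingers; the grasp point (between the pads) lies 19 mm behind it; z points along the fingers, y is the direction in which the jaws open and shut (so a half turn about z gives the same grasp; the last joint's range is limited). The gripper opens to 85 mm and grips with 20 to 120 N. Pads are 22 mm wide; open, the fingers measure 114 mm over their backs; the gripper's body (76 mm by 85 mm) begins 54 mm behind the grasp point. The pads swing forward as they close: fully open they stand 13 mm farther back than shut.
Start: joints at [0.897, 0.181, 1.607, -0, 1.354, -0.206], TCP at [0.259, 0.513, 0.231] pointing down, gripper open.
Joint ranges: [-2.99, 2.99], [-0.89, 2.07], [0.3, 2.58], [-1.14, 4.28], [0, 2.63], [-3.12, 3.12]. Speed limits (rad/s): [2.57, 2.57, 3.01, 3.14, 3.14, 3.14].

### API

Orientations are given as a unit quaternion [w, x, y, z].
In Python, from bench import get_obs, camera, hand_in gives the robot as it stands.
- The arm moves only by the tool drive_tool, never from a script. Its argument "deltas" is a list of rows, each a list of 2 entries, a list of its own where there are three numbers: the shift along the world's x, y, z in m, then the turn about the world's z in rad. A call has 1 to 10 rows; each row shifts and turns the pose as measured when the row begins; what a row does not reach is not made up. A row lasts 1/10 s, in which the tool goes at most 50 mm and 8.59 degrees, less where a joint would pass 70% of its speed; a pose out of reach is approached as far as the arm can. A call is refused whole if a number of a shift passes 0.05 or a number of a turn 0.15, either way. A call with a gripper value outside its range is refused whole. "gripper" is the opening, from 0 (shut) to 1 (fully open), set as the call begins (left out, the last holds). The fingers move at their own pace and stop on an object; the grip force is fixed at half the most. Time passes only in rows, so rows that do not move let the fingers close. It gives the time, the measured TCP pose, the force and the opening at its end, in the units of the state.
- get_obs(): the state, without advancing time (a new reading comes with each control period).
- camera(name): name is "side" or "top" or "wrist"; returns a dict with "frame" (384x512x3 uint8, red, green, blue), "fx", "fy", "cx", "cy" (pixels), "k1" (the pictures are not rectified: a ray, as slopes to the right and down, at radius r is drawn at 1 + k1 r^2 times it, then the intrinsics apply), "eye" and "attitude" of the camera in the world. Camera axes: x right, y down, z forward; pixel columns grow to the right and rows downward; lengths in m; the calibration is good to about 2 mm. A picture is of the moment at which its call begins. There is no depth.
- hand_in(): hands the job in, once; it reports no verdict.
The state is a dict: "time_s": time; "q": joint angles; "dq": joint speeds; "joint_efforts": joint torques, N m; "eef_pos": TCP position; "eef_rot": TCP orientation; "wrist_force": force on the tool from outside, world axes, zero at the start; "torque": the same for the moment, N m; "opening": opening from 0.0 (shut) to 1.0 (fully open).
Only numpy, scipy, OpenCV 4.12 (cv2) and the standard library are available. Lean on these libraries where they do the work, as an engineer would, in place of code of your own. Each camera call takes 0.05 s, during which the arm holds its last target.

## Working session

There is one attempt and no reset: what is moved stays moved. The work goes in short steps, Python scripts to look and compute and a tool call to move; the robot and the scene stay as the last step left them, time stands still between calls to the robot, and variables do not carry over. Pictures are saved under pics/ and viewed, and the job is handed in when it is done.

Besides the shell and the picture viewer there is one more tool, called after "Call:" as name(argument=value, ...), one argument or row to a line, values as JSON. drive_tool: Moves the arm, as the interface text tells. Its arguments: {"type":"object","properties":{"deltas":{"type":"array","items":{"type":"array"}},"gripper":{"type":"number"}},"required":["deltas"]}

```bash
mkdir -p pics; ls; cat > h.py <<'E'
import numpy as np, cv2
from scipy.spatial.transform import Rotation as R
from bench import get_obs, camera, hand_in
def shot(n,f):
    c=camera(n); cv2.imwrite('pics/'+f+'.png',c['frame'][:,:,::-1]); 
    import pickle; pickle.dump(c,open('pics/'+f+'.pkl','wb')); return c
def rot(c):
    a=np.array(c['attitude'],float)
    return a if a.shape==(3,3) else R.from_quat(a,scalar_first=True).as_matrix()
def px2w(c,u,v,z):
    K=np.array([[c['fx'],0,c['cx']],[0,c['fy'],c['cy']],[0,0,1.]])
    p=cv2.undistortPoints(np.array([[[u,v]]],float),K,np.array([c['k1'],0,0,0.]))[0,0]
    d=rot(c)@np.array([p[0],p[1],1]); e=np.array(c['eye']); return e+d*(z-e[2])/d[2]
def w2px(c,P):
    q=rot(c).T@(np.array(P)-np.array(c['eye'])); x=q[:2]/q[2]; s=1+c['k1']*(x@x)
    return np.array([c['fx']*x[0]*s+c['cx'],c['fy']*x[1]*s+c['cy']])
def load(f):
    import pickle; return pickle.load(open('pics/'+f+'.pkl','rb'))
def big(f,u0,v0,u1,v1,k):
    im=cv2.imread('pics/'+f+'.png')[v0:v1,u0:u1]; cv2.imwrite('pics/'+f+'_z.png',cv2.resize(im,None,fx=k,fy=k,interpolation=cv2.INTER_CUBIC))
E
python3 - <<'E'
from h import *
for n in ['top','side','wrist']:
    c=shot(n,n+'0'); print(n,c['eye'],c['attitude'],c['fx'],c['k1'])
print(get_obs())
E
```

```text
pics
top [ 0.30465875 -0.16736004  1.09033945] [ 0.07437079 -0.69417041  0.71305275 -0.06443762] 362.82507343952255 -0.00834532693761571
side [ 0.52236154 -1.11561539  0.7124124 ] [-0.45431082  0.89065991  0.01751022 -0.00447156] 430.71822291271377 -0.163265886791595
wrist [0.18854467 0.54898923 0.37233691] [0.13278985 0.84090467 0.51829259 0.0813571 ] 329.468041749521 -0.01940306776086116
{'time_s': 0.15, 'q': array([ 8.96692929e-01,  1.81355793e-01,  1.60775215e+00,  2.55444285e-06,
        1.35377596e+00, -2.06260728e-01]), 'dq': array([-0.00119968, -0.00285373, -0.00259774, -0.00024745,  0.0006763 ,
       -0.00023198]), 'joint_efforts': array([ 1.32578723e-03, -4.45265186e+01, -3.51691890e+01, -1.13376229e-04,
        5.81975575e-03,  1.76468257e-05]), 'eef_pos': array([0.25901069, 0.51291057, 0.23061195]), 'eef_rot': array([-2.76232517e-04,  2.31794053e-01,  9.72764668e-01, -5.83550529e-04]), 'wrist_force': array([0.23615615, 0.95700419, 0.94945927]), 'torque': array([ 0.04655267, -0.01228796,  0.00141454]), 'opening': 0.9982843087405026}
```

View pics/top0.png

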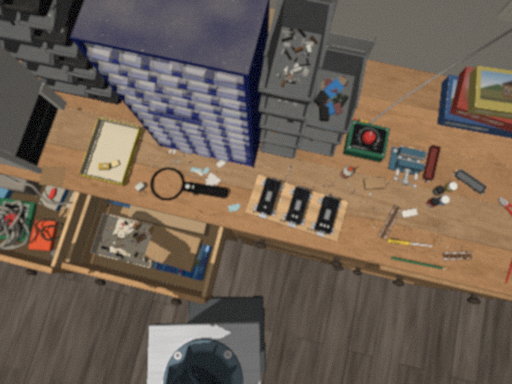

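View pics/side0.png

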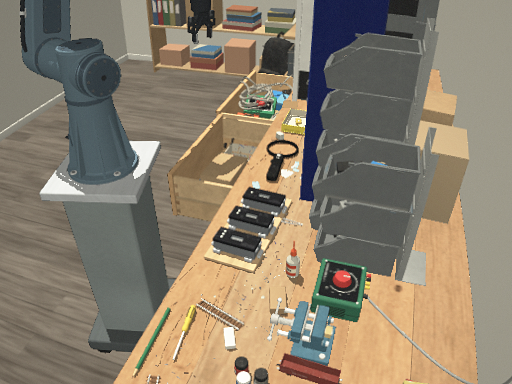

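View pics/wrist0.png

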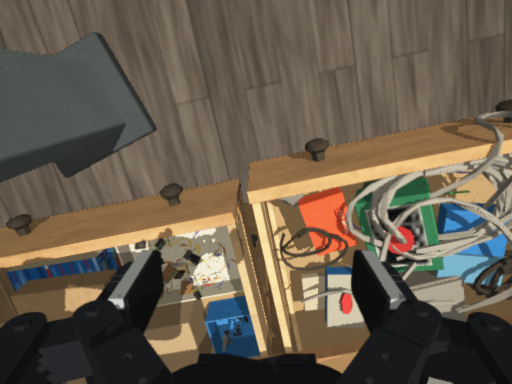

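```bash
python3 - <<'E'
from h import *
big('top0',230,160,360,250,6)
big('side0',190,170,310,290,5)
E
```

```text
(no output)
```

View pics/top0_z.png

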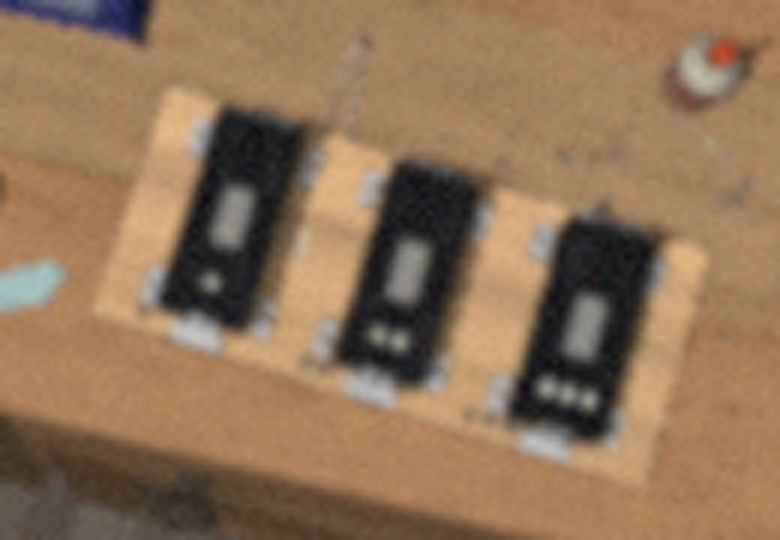

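View pics/side0_z.png

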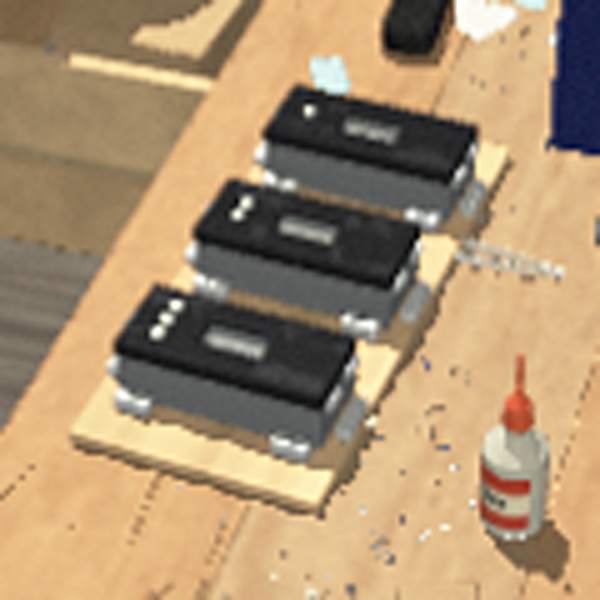

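```bash
python3 - <<'E'
from h import *
from scipy.optimize import least_squares
t=load('top0'); s=load('side0')
f=lambda p,u0,v0,k:np.array([(p[0]+.5)/k-.5+u0,(p[1]+.5)/k-.5+v0])
obs=[]
def add(c,u0,v0,k,loc,p): obs.append((c,np.array(loc),f(p,u0,v0,k)))
T=(t,230,160,6); S=(s,190,170,5)
for l,p in [((63,144),(175,90)),((63,-144),(705,245)),((-63,-144),(640,485)),((-63,144),(97,310))]: add(*T,(*l,8),p)
for i,c in enumerate([((222,108),(303,125),(245,330),(162,300)),((398,163),(484,183),(426,386),(340,358)),((570,220),(660,238),(600,438),(510,415))]):
    y=90-90*i
    for l,p in zip([(52,23),(52,-23),(-52,-23),(-52,23)],c): add(*T,(l[0],l[1]+y,42),p)
for i,p in enumerate([(233,215),(408,271),(585,326)]): add(*T,(0,90-90*i,42),p)
for i,p in enumerate([(371,130),(307,229),(236,343)]): add(*S,(0,90-90*i,42),p)
for l,p in [((63,144),(508,155)),((63,-144),(320,512)),((-63,-144),(75,437))]: add(*S,(*l,8),p)
def w(q,l): 
    cc,ss=np.cos(q[2]),np.sin(q[2]); l=l/1000
    return np.array([q[0]+cc*l[0]-ss*l[1],q[1]+ss*l[0]+cc*l[1],l[2]])
r=lambda q:np.concatenate([w2px(c,w(q,l))-p for c,l,p in obs])
o=least_squares(r,[.45,-.15,-.1],loss='soft_l1'); print(o.x, o.x[2]*57.3); print(o.fun.reshape(-1,2).round(1).tolist())
q=o.x
for i in range(3): print(i+1,w(q,np.array([0,90-90*i,8])))
for z,a in [((0),(230,330))]: pass
print('bench edge',px2w(t,*f((100,425),230,160,6),0),px2w(t,*f((520,540),230,160,6),0))
print(px2w(t,150,184,.005),px2w(t,228,192,.01))
e=get_obs()['eef_rot']; print(R.from_quat(e,scalar_first=True).as_matrix().round(3))
E
```

```text
[ 0.48273142 -0.28233173 -0.33063287] -18.945263558439706
[[-1.3, -1.4], [1.4, 0.2], [1.4, 0.2], [-0.8, 0.6], [-0.4, -0.9], [1.0, 0.8], [0.4, -0.2], [-0.8, 0.1], [-0.6, -1.3], [0.1, -0.1], [-0.0, -0.4], [-0.9, -0.4], [0.2, -1.9], [0.4, -0.3], [1.1, 0.3], [0.6, -0.7], [0.1, -0.1], [0.3, -0.4], [0.6, -0.5], [-0.8, -0.3], [-0.5, -0.2], [-0.6, -0.5], [0.0, -1.1], [-0.7, -1.2], [-2.0, -0.7]]
1 [ 0.51194917 -0.1972064   0.008     ]
2 [ 0.48273142 -0.28233173  0.008     ]
3 [ 0.45351367 -0.36745707  0.008     ]
bench edge [ 0.41464608 -0.12802399  0.        ] [ 0.35212578 -0.33465458  0.        ]
[0.5653298  0.16593318 0.005     ] [ 0.5321405  -0.07524358  0.01      ]
[[-0.893  0.451 -0.001]
 [ 0.451  0.893 -0.001]
 [ 0.    -0.001 -1.   ]]
```

Call:
drive_tool(
  deltas=[
    [[0.012,-0.047,0],0.05],
    [[0.012,-0.047,0],0.05],
    [[0.012,-0.047,0],0.04],
    [[0.012,-0.047,0],0],
    [[0.012,-0.047,0],0],
    [[0.012,-0.047,0],0],
    [[0.012,-0.047,0],0],
    [[0.014,-0.047,0],0],
    [[0.014,-0.047,0],0],
    [[0.014,-0.047,0],0],
  ],
  gripper=1,
)

```text
time_s: 1.15
eef_pos: [0.3817, 0.0328, 0.2279]
eef_rot: [0.0, 0.154, 0.988, -0.001]
wrist_force: [1.8, 0.3, 0.4]
opening: 1.001
```

Call:
drive_tool(
  deltas=[
    [[0.02,-0.046,0],-0.02],
    [[0.02,-0.046,-0.01],0],
    [[0.024,-0.042,-0.015],0],
    [[0.024,-0.042,-0.015],0],
    [[0.02,-0.03,-0.01],0],
    [[0.015,-0.015,-0.01],0],
    [[0,0,0],0],
  ],
)

```text
time_s: 1.85
eef_pos: [0.5032, -0.1957, 0.1676]
eef_rot: [0.003, 0.169, 0.986, -0.002]
wrist_force: [-1.1, 0.9, -0.2]
opening: 0.999
```

```bash
python3 - <<'E'
from h import *
c=shot('wrist','w1'); o=get_obs(); print(o['eef_pos'],o['eef_rot'],o['time_s'])
E
```

```text
[ 0.50263032 -0.19467239  0.16816647] [ 0.0026031   0.16901155  0.98560907 -0.00175531] 1.9
```

View pics/w1.png

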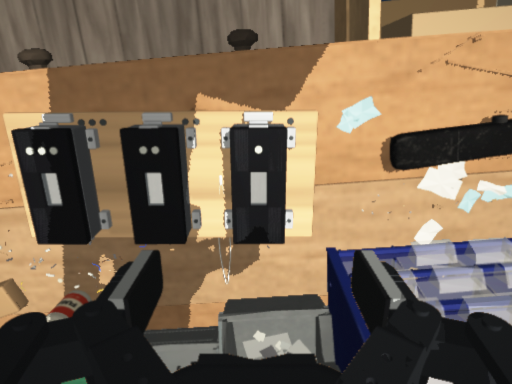

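```bash
python3 - <<'E'
from h import *
big('w1',0,95,330,255,2.4)
E
```

```text
(no output)
```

View pics/w1_z.png

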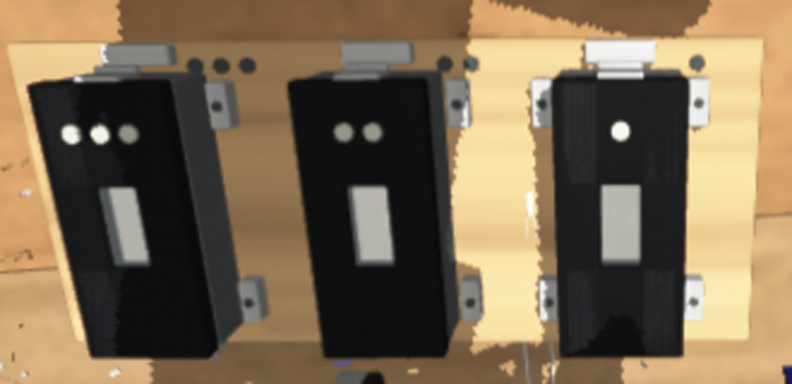

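```bash
cat > fit.py <<'E'
from h import *
from scipy.optimize import least_squares
def w(q,l): 
    cc,ss=np.cos(q[2]),np.sin(q[2]); l=np.array(l)/1000
    return np.array([q[0]+cc*l[0]-ss*l[1],q[1]+ss*l[0]+cc*l[1],l[2]])
E
python3 - <<'E'
from fit import *
c=load('w1'); f=lambda p:(np.array(p)+.5)/2.4-.5+np.array([0,95])
obs=[]
for i,p in enumerate([(621,223),(372,225),(125,226)]): obs.append(((0,90-90*i,42),f(p)))
for l,p in [((-63,-144),(8,43)),((-63,144),(762,38)),((63,144),(748,340)),((63,-144),(80,342))]: obs.append(((*l,8),f(p)))
for i,cc in enumerate([((557,76),(688,76),(684,356),(562,356)),((290,80),(427,75),(447,356),(325,356)),((30,87),(168,80),(213,357),(92,357))]):
    for l,p in zip([(-52,-23),(-52,23),(52,23),(52,-23)],cc): obs.append(((l[0],l[1]+90-90*i,42),f(p)))
r=lambda q:np.concatenate([w2px(c,w(q,l))-p for l,p in obs])
o=least_squares(r,[.48,-.28,-.33],loss='soft_l1'); print(o.x);print(o.fun.reshape(-1,2).round(1).tolist())
for i in range(3): print(i+1,w(o.x,[0,90-90*i,8]))
E=get_obs(); Rm=R.from_quat(E['eef_rot'],scalar_first=True).as_matrix(); print(np.arctan2(Rm[1,1],Rm[0,1])-np.pi/2)
E
```

```text
[ 0.48211875 -0.28000583 -0.33242268]
[[1.7, 0.6], [0.3, 0.3], [-0.6, 0.5], [-1.9, -0.8], [3.0, -1.7], [2.1, 0.3], [-1.6, 0.4], [-0.4, 0.5], [2.2, 0.2], [1.1, -0.2], [1.0, -0.0], [-0.4, -0.2], [-0.8, 1.4], [0.3, 0.2], [0.6, 0.3], [-1.3, -2.0], [-3.3, 0.3], [-0.8, 0.0], [-0.0, 0.0]]
1 [ 0.51148882 -0.19493292  0.008     ]
2 [ 0.48211875 -0.28000583  0.008     ]
3 [ 0.45274869 -0.36507873  0.008     ]
-0.3396624926771872
```

Call:
drive_tool(
  deltas=[
    [[0.009,-0.002,-0.04],0.007],
    [[0,0,-0.04],0],
    [[0,0,-0.02],0],
    [[0,0,0],0],
  ],
)

```text
time_s: 2.3
eef_pos: [0.5114, -0.1935, 0.069]
eef_rot: [0.004, 0.164, 0.986, -0.002]
wrist_force: [0.6, 0.1, 0.1]
opening: 1.001
```

Call:
drive_tool(
  deltas=[
    [[0,-0.003,-0.03],0],
    [[0,0,-0.02],0],
    [[0,0,-0.006],0],
    [[0,0,0],0],
  ],
)

```text
time_s: 2.7
eef_pos: [0.5135, -0.1949, 0.0183]
eef_rot: [0.007, 0.162, 0.987, -0.003]
wrist_force: [-0.2, 0.3, 0.9]
opening: 1.001
```

Call:
drive_tool(
  deltas=[
    [[-0.002,-0.001,-0.006],0.004],
    [[0,0,0],0],
  ],
)

```text
time_s: 2.9
eef_pos: [0.5129, -0.1963, 0.015]
eef_rot: [0.009, 0.16, 0.987, -0.004]
wrist_force: [-0.7, 0.0, 0.4]
opening: 1.0
```

Call:
drive_tool(
  deltas=[
    [[0,0,0],0],
    [[0,0,0],0],
    [[0,0,0],0],
    [[0,0,0],0],
    [[0,0,0],0],
    [[0,0,0],0],
  ],
  gripper=0,
)

```text
time_s: 3.5
eef_pos: [0.5142, -0.1974, 0.0177]
eef_rot: [0.011, 0.16, 0.987, -0.005]
wrist_force: [-0.1, 0.5, 0.2]
opening: 0.53
```

Call:
drive_tool(
  deltas=[
    [[0,0,0.03],0],
    [[-0.02,0.007,0.04],0],
    [[-0.02,0.007,0.04],0],
    [[0,0,0],0],
    [[0,0,0],0],
    [[0,0,0],0],
  ],
)

```text
time_s: 4.1
eef_pos: [0.4705, -0.1814, 0.1276]
eef_rot: [0.008, 0.16, 0.987, -0.004]
wrist_force: [-0.8, 0.2, -3.7]
opening: 0.526
```

```bash
python3 - <<'E'
from h import *
shot('wrist','w2'); o=get_obs(); print(o['eef_pos'],o['eef_rot'],o['dq'],o['opening'],o['wrist_force'])
E
```

```text
[ 0.47016788 -0.18117351  0.12705677] [ 0.00757165  0.15979765  0.98711474 -0.00344634] [-0.00143203  0.01591719  0.0018836   0.00167549  0.00351071 -0.00192843] 0.5241227838749534 [ 0.27196485  0.21102395 -2.76538107]
```

View pics/w2.png

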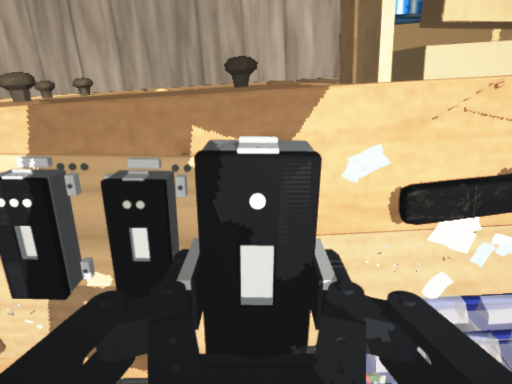

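Call:
drive_tool(
  deltas=[
    [[-0.043,0.015,0],0],
    [[0.043,-0.015,0],0],
    [[-0.043,0.015,0],0],
    [[0.043,-0.015,0],0],
    [[-0.043,0.015,0],0],
    [[0,0,0],0],
    [[0,0,0],0],
    [[0,0,0],0],
  ],
)

```text
time_s: 4.95
eef_pos: [0.4252, -0.1542, 0.0847]
eef_rot: [-0.051, 0.159, 0.986, 0.024]
wrist_force: [-0.8, 0.7, -2.0]
opening: 0.523
```

```bash
python3 - <<'E'
from h import *
shot('wrist','w3'); o=get_obs(); print(o['eef_pos'],o['eef_rot'],o['dq'],o['opening'],o['wrist_force'])
E
```

```text
[ 0.42564113 -0.15460278  0.0851943 ] [-0.05079821  0.15937363  0.98561868  0.02398774] [ 0.00190365 -0.02722933 -0.01112922  0.00055419  0.00111932 -0.00114396] 0.5276902631475096 [ 0.11985265  0.34381489 -2.28355032]
```

View pics/w3.png

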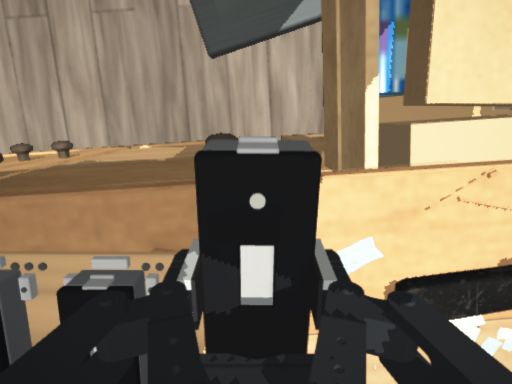

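```bash
cat >> h.py <<'E'
def tilt(q=None):
    o=get_obs(); M=R.from_quat(o['eef_rot'],scalar_first=True).as_matrix()
    yaw=np.arctan2(M[1,1],M[0,1])-np.pi/2; cx=np.array([np.cos(yaw),np.sin(yaw)]); cy=np.array([-cx[1],cx[0]])
    # tool x points to -case x; far-end-up angle
    print('t',o['time_s'],'pos',o['eef_pos'].round(4),'yaw',round(yaw,4),'far end up deg',round(np.degrees(-np.arcsin(M[2,0])),2),'roll(left up)',round(np.degrees(np.arcsin(M[2,1])),2),'open',round(o['opening'],3),'F',o['wrist_force'].round(1))
E
python3 -c "
from h import *
tilt()"
```

```text
t 5.0 pos [ 0.4256 -0.1546  0.0852] yaw -0.3223 far end up deg -6.19 roll(left up) 1.78 open 0.528 F [ 0.1  0.3 -2.3]
```

Call:
drive_tool(
  deltas=[
    [[0,0,0.03],0],
    [[0,0,0.02],0],
    [[0,0,0],0],
  ],
)

```text
time_s: 5.3
eef_pos: [0.4265, -0.155, 0.1376]
eef_rot: [-0.05, 0.159, 0.986, 0.023]
wrist_force: [0.5, -1.0, -2.2]
opening: 0.527
```

Call:
drive_tool(
  deltas=[
    [[0.043,-0.015,0],0],
    [[-0.043,0.015,0],0],
    [[0.043,-0.015,0],0],
    [[0,0,0],0],
    [[0,0,0],0],
  ],
)

```text
time_s: 5.8
eef_pos: [0.429, -0.145, 0.1055]
eef_rot: [-0.085, 0.159, 0.983, 0.039]
wrist_force: [0.4, -0.4, -3.0]
opening: 0.528
```

```bash
python3 -c "
from h import *
tilt()"
```

```text
t 5.8 pos [ 0.429  -0.145   0.1055] yaw -0.3252 far end up deg -10.32 roll(left up) 2.88 open 0.528 F [ 0.4 -0.4 -3. ]
```

Call:
drive_tool(
  deltas=[
    [[0.03,-0.01,0.02],0],
    [[0.03,-0.01,0.02],0],
    [[0,0,0],0],
    [[0,0,0],0],
  ],
)

```text
time_s: 6.2
eef_pos: [0.4926, -0.1667, 0.1467]
eef_rot: [-0.082, 0.159, 0.983, 0.038]
wrist_force: [-0.8, 0.0, -2.8]
opening: 0.528
```

```bash
python3 -c "
from h import *
tilt()"
```

```text
t 6.2 pos [ 0.4926 -0.1667  0.1467] yaw -0.3253 far end up deg -10.0 roll(left up) 2.8 open 0.528 F [-0.8  0.  -2.8]
```

Call:
drive_tool(
  deltas=[
    [[-0.03,0.01,0],0],
    [[-0.03,0.01,0],0],
    [[0,0,0],0],
    [[0,0,0],0],
  ],
)

```text
time_s: 6.6
eef_pos: [0.4321, -0.1475, 0.1471]
eef_rot: [-0.079, 0.159, 0.983, 0.037]
wrist_force: [0.4, 0.1, -2.7]
opening: 0.524
```

```bash
python3 -c "
from h import *
tilt()"
```

```text
t 6.6 pos [ 0.4321 -0.1475  0.1471] yaw -0.3252 far end up deg -9.6 roll(left up) 2.69 open 0.524 F [ 0.4  0.1 -2.7]
```

Call:
drive_tool(
  deltas=[
    [[0,0,0.045],0],
    [[0,0,-0.045],0],
    [[0,0,0.045],0],
    [[0,0,0],0],
    [[0,0,0],0],
  ],
)

```text
time_s: 7.1
eef_pos: [0.4314, -0.147, 0.177]
eef_rot: [-0.086, 0.16, 0.983, 0.04]
wrist_force: [-0.5, 0.1, -4.6]
opening: 0.524
```

```bash
python3 -c "
from h import *
tilt()"
```

```text
t 7.1 pos [ 0.4314 -0.147   0.177 ] yaw -0.3268 far end up deg -10.48 roll(left up) 2.94 open 0.524 F [-0.5  0.1 -4.6]
```

Call:
drive_tool(
  deltas=[
    [[0,0,-0.045],0],
    [[0,0,0.045],0],
    [[0,0,0],0],
    [[0,0,0],0],
  ],
)

```text
time_s: 7.5
eef_pos: [0.432, -0.1474, 0.1675]
eef_rot: [-0.092, 0.16, 0.982, 0.043]
wrist_force: [-0.5, 0.9, -2.9]
opening: 0.522
```

```bash
python3 -c "
from h import *
tilt()"
```

```text
t 7.5 pos [ 0.432  -0.1474  0.1675] yaw -0.3278 far end up deg -11.2 roll(left up) 3.15 open 0.522 F [-0.5  0.9 -2.9]
```

```bash
python3 - <<'E'
from h import *
c=load('top0')
for p in [(262,152),(332,152),(348,130),(372,45)]:
    print(p,[px2w(c,*p,z).round(2).tolist() for z in (0,.2,.4)])
s=load('side0')
for p in [(310,215),(315,260),(400,270),(330,60),(435,25)]:
    print(p)
shot('side','s4')
E
```

```text
(262, 152) [[0.66, -0.18, 0.0], [0.59, -0.18, 0.2], [0.53, -0.18, 0.4]]
(332, 152) [[0.65, -0.4, 0.0], [0.59, -0.36, 0.2], [0.53, -0.32, 0.4]]
(348, 130) [[0.72, -0.46, 0.0], [0.65, -0.4, 0.2], [0.57, -0.35, 0.4]]
(372, 45) [[1.02, -0.56, 0.0], [0.89, -0.49, 0.2], [0.76, -0.42, 0.4]]
(310, 215)
(315, 260)
(400, 270)
(330, 60)
(435, 25)
```

View pics/s4.png

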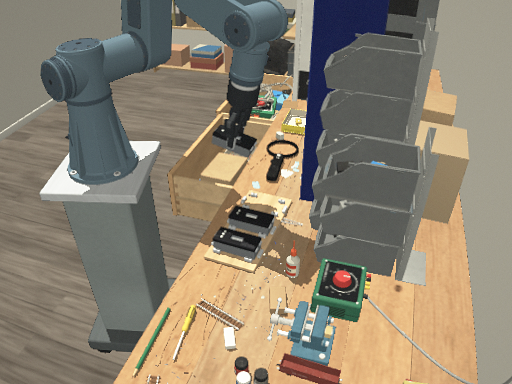

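```bash
python3 - <<'E'
from h import *
o=get_obs(); print(o['q'].round(3),o['eef_pos']); tilt()
E
```

```text
[-0.591  0.13   1.811  0.002  1.399 -1.84 ] [ 0.4334448  -0.14830645  0.1691874 ]
t 7.55 pos [ 0.4334 -0.1483  0.1692] yaw -0.3276 far end up deg -10.96 roll(left up) 3.09 open 0.522 F [ 0.4 -0.3 -1.2]
```

Call:
drive_tool(
  deltas=[
    [[-0.0175,-0.0436,0.02],-0.1],
    [[-0.022,-0.0416,0.02],-0.1],
    [[-0.026,-0.039,0.02],-0.1],
    [[-0.03,-0.036,0],-0.1],
    [[-0.0335,-0.033,0],-0.1],
    [[-0.0367,-0.029,0],-0.1],
    [[-0.03,-0.02,0],-0.1],
  ],
)

```text
time_s: 8.25
eef_pos: [0.2377, -0.3964, 0.2414]
eef_rot: [-0.057, 0.493, 0.866, 0.06]
wrist_force: [1.3, -0.3, -3.0]
opening: 0.528
```

```bash
python3 -c "
from h import *
tilt(); print(get_obs()['q'].round(3))"
```

```text
t 8.25 pos [ 0.2377 -0.3964  0.2414] yaw -1.0388 far end up deg -9.14 roll(left up) 2.75 open 0.528 F [ 1.3 -0.3 -3. ]
[-1.293  0.036  1.754  0.006  1.518 -1.829]
```

Call:
drive_tool(
  deltas=[
    [[0.012,-0.046,0],0],
    [[0.012,-0.046,0],0],
    [[0.012,-0.046,0],0],
    [[0.012,-0.046,0],0],
    [[0.012,-0.046,0],0],
    [[0.012,-0.046,0],0],
    [[0.012,-0.046,0],0],
    [[0.012,-0.046,0],0],
  ],
)

```text
time_s: 9.05
eef_pos: [0.3266, -0.769, 0.256]
eef_rot: [-0.048, 0.5, 0.863, 0.051]
wrist_force: [0.3, -1.5, -2.8]
opening: 0.522
```

```bash
python3 -c "
from h import *
tilt(); print(get_obs()['q'].round(3))"
```

```text
t 9.05 pos [ 0.3266 -0.769   0.256 ] yaw -1.0519 far end up deg -7.73 roll(left up) 2.3 open 0.522 F [ 0.3 -1.5 -2.8]
[-1.312  0.926  0.49   0.004  1.867 -1.833]
```

Call:
drive_tool(
  deltas=[
    [[0.012,-0.046,0],0],
    [[0.012,-0.046,0],0],
    [[0.012,-0.046,0],0],
    [[0.012,-0.046,0],0],
    [[0.012,-0.046,0],0],
  ],
)

```text
time_s: 9.55
eef_pos: [0.3278, -0.8486, 0.1967]
eef_rot: [-0.005, 0.502, 0.865, 0.019]
wrist_force: [1.0, -0.6, -2.6]
opening: 0.524
```

```bash
python3 -c "
from h import *
tilt(); print(get_obs()['q'].round(3))"
```

```text
t 9.55 pos [ 0.3278 -0.8486  0.1967] yaw -1.0516 far end up deg -1.56 roll(left up) 1.66 open 0.524 F [ 1.  -0.6 -2.6]
[-1.339  1.101  0.299  0.02   1.776 -1.855]
```

Call:
drive_tool(
  deltas=[
    [[0.006,0.046,0],0.05],
    [[0.006,0.046,0],0.05],
    [[0.006,0.046,0],0.05],
    [[0.008,0.046,0],0.05],
    [[0.009,0.046,0],0.05],
    [[0.01,0.046,0],0.05],
    [[0.01,0.046,0],0.05],
    [[0.01,0.046,0],0.06],
    [[0.01,0.046,0],0.07],
    [[0.01,0.046,0],0.07],
  ],
)

```text
time_s: 10.55
eef_pos: [0.407, -0.3937, 0.1909]
eef_rot: [-0.005, 0.25, 0.968, 0.013]
wrist_force: [0.6, -0.0, -1.9]
opening: 0.524
```

```bash
python3 -c "
from h import *
tilt(); print(get_obs()['q'].round(3))"
```

```text
t 10.55 pos [ 0.407  -0.3937  0.1909] yaw -0.5058 far end up deg -0.93 roll(left up) 1.26 open 0.524 F [ 0.6 -0.  -1.9]
[-0.985  0.215  1.651  0.013  1.299 -2.054]
```

Call:
drive_tool(
  deltas=[
    [[0.016,0.042,0],0.05],
    [[0.018,0.042,-0.01],0.05],
    [[0.02,0.042,-0.02],0.04],
    [[0.02,0.04,-0.02],0.03],
    [[0.02,0.025,-0.02],0],
    [[0.01,0.004,0],0],
    [[0,0,0],0],
  ],
)

```text
time_s: 11.25
eef_pos: [0.5188, -0.1886, 0.133]
eef_rot: [0.006, 0.159, 0.987, 0.006]
wrist_force: [-0.0, -0.8, -2.8]
opening: 0.528
```

```bash
python3 -c "
from h import *
shot('wrist','w5');tilt()"
```

```text
t 11.3 pos [ 0.518  -0.1888  0.1327] yaw -0.3208 far end up deg 0.56 roll(left up) 0.76 open 0.525 F [ 0.1 -0.1 -2.7]
```

View pics/w5.png

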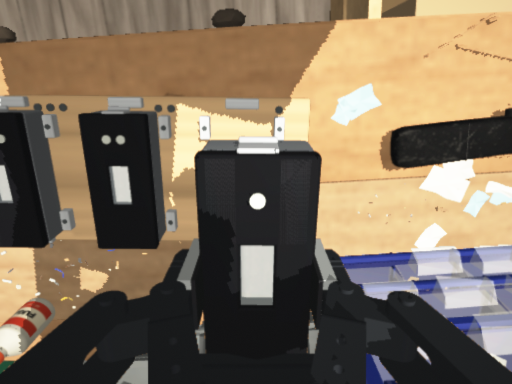

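Call:
drive_tool(
  deltas=[
    [[-0.004,-0.008,-0.03],0],
    [[0,0,-0.03],0],
    [[0,0,-0.015],0],
    [[0,0,0],0],
  ],
)

```text
time_s: 11.7
eef_pos: [0.5156, -0.2051, 0.0626]
eef_rot: [0.012, 0.162, 0.987, 0.002]
wrist_force: [0.0, 0.6, -2.7]
opening: 0.528
```

```bash
python3 -c "
from h import *
shot('wrist','w6');tilt()"
```

```text
t 11.75 pos [ 0.5163 -0.2056  0.0637] yaw -0.3255 far end up deg 1.36 roll(left up) 0.42 open 0.524 F [-0.3 -0.5 -2.4]
```

View pics/w6.png

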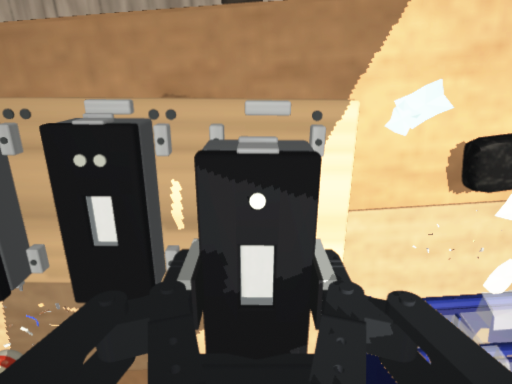

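Call:
drive_tool(
  deltas=[
    [[-0.002,0.008,0],-0.003],
    [[0,0,-0.012],0],
    [[0,0,0],0],
  ],
)

```text
time_s: 12.05
eef_pos: [0.5157, -0.2001, 0.0551]
eef_rot: [0.015, 0.165, 0.986, 0.0]
wrist_force: [-0.4, 0.5, -2.0]
opening: 0.528
```

```bash
python3 -c "
from h import *
shot('wrist','w7');tilt()"
```

```text
t 12.1 pos [ 0.5165 -0.2004  0.056 ] yaw -0.3311 far end up deg 1.81 roll(left up) 0.3 open 0.526 F [ 0.3  0.3 -1.6]
```

View pics/w7.png

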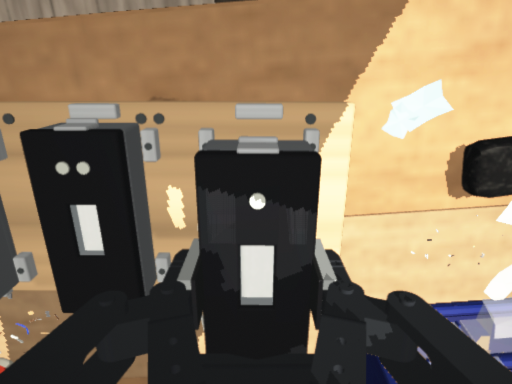

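Call:
drive_tool(
  deltas=[
    [[-0.003,0.002,-0.012],0],
    [[-0.001,0.001,-0.012],0],
    [[0,0,0],0],
  ],
)

```text
time_s: 12.4
eef_pos: [0.5128, -0.1973, 0.031]
eef_rot: [0.017, 0.164, 0.986, -0.0]
wrist_force: [0.0, -0.7, -2.6]
opening: 0.521
```

```bash
python3 -c "
from h import *
shot('wrist','w8');tilt()"
```

```text
t 12.45 pos [ 0.5131 -0.1975  0.0316] yaw -0.3305 far end up deg 1.95 roll(left up) 0.26 open 0.526 F [ 0.5  0.8 -2.9]
```

View pics/w8.png

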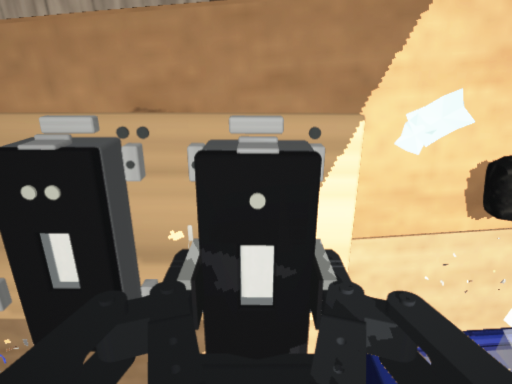

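Call:
drive_tool(
  deltas=[
    [[0.001,0,-0.01],0],
    [[0,0,-0.007],0],
    [[0,0,0],0],
  ],
)

```text
time_s: 12.75
eef_pos: [0.5157, -0.198, 0.018]
eef_rot: [0.017, 0.164, 0.986, -0.001]
wrist_force: [0.2, -1.0, -2.2]
opening: 0.526
```

```bash
python3 -c "
from h import *
shot('wrist','w9');tilt()"
```

```text
t 12.8 pos [ 0.5158 -0.1981  0.0179] yaw -0.3295 far end up deg 2.02 roll(left up) 0.24 open 0.529 F [-0.3 -0.9 -2.3]
```

View pics/w9.png

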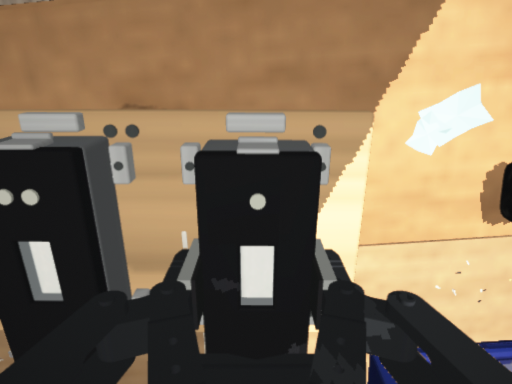

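Call:
drive_tool(
  deltas=[
    [[-0.002,0.001,-0.005],0],
    [[0,0,-0.002],0],
    [[0,0,0],0],
  ],
)

```text
time_s: 13.1
eef_pos: [0.5161, -0.1981, 0.018]
eef_rot: [0.019, 0.163, 0.986, -0.002]
wrist_force: [-0.4, -0.6, -3.4]
opening: 0.524
```

```bash
python3 -c "
from h import *
tilt()"
```

```text
t 13.1 pos [ 0.5161 -0.1981  0.018 ] yaw -0.3283 far end up deg 2.15 roll(left up) 0.18 open 0.524 F [-0.4 -0.6 -3.4]
```

Call:
drive_tool(
  deltas=[
    [[-0.004,0.001,-0.006],0],
    [[-0.002,0,-0.005],0],
    [[-0.001,0,-0.002],0],
  ],
)

```text
time_s: 13.4
eef_pos: [0.5168, -0.1985, 0.0174]
eef_rot: [0.025, 0.163, 0.986, -0.002]
wrist_force: [-2.9, 2.2, 4.6]
opening: 0.523
```

```bash
python3 -c "
from h import *
shot('wrist','w10');tilt()"
```

```text
t 13.45 pos [ 0.5168 -0.1986  0.0172] yaw -0.3284 far end up deg 2.91 roll(left up) 0.24 open 0.524 F [-8.2  6.8 28.7]
```

View pics/w10.png

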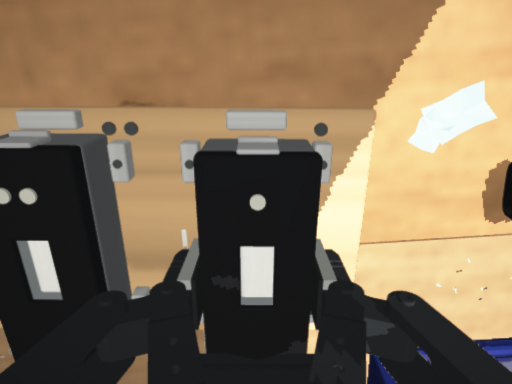

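Call:
drive_tool(
  deltas=[
    [[0,0,0],0],
    [[0,0,0],0],
    [[0,0,0],0],
    [[0,0,0],0],
  ],
  gripper=1,
)

```text
time_s: 13.85
eef_pos: [0.5176, -0.1991, 0.0166]
eef_rot: [0.027, 0.164, 0.986, -0.003]
wrist_force: [-0.5, 0.3, 0.7]
opening: 0.996
```

```bash
python3 -c "
from h import *
shot('wrist','w11');tilt()"
```

```text
t 13.9 pos [ 0.5175 -0.1991  0.0166] yaw -0.3286 far end up deg 3.05 roll(left up) 0.21 open 1.001 F [ 0.7 -0.   0.2]
```

View pics/w11.png

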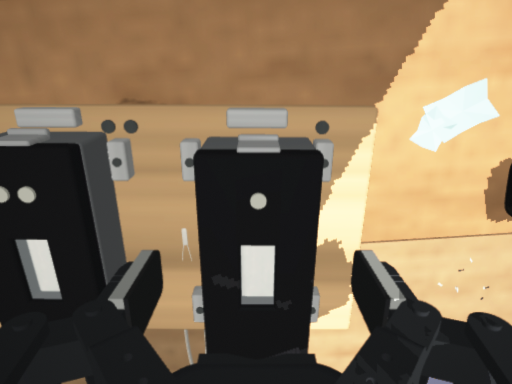

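Call:
drive_tool(
  deltas=[
    [[0,0,0.03],0],
    [[0,0,0.04],0],
    [[-0.016,-0.04,0.03],0],
    [[-0.018,-0.042,0.01],0],
    [[0,0,0],0],
  ],
)

```text
time_s: 14.4
eef_pos: [0.4812, -0.2805, 0.1268]
eef_rot: [0.024, 0.162, 0.987, -0.002]
wrist_force: [0.2, 0.6, -0.2]
opening: 1.001
```

```bash
python3 -c "
from h import *
shot('wrist','w12');tilt()"
```

```text
t 14.45 pos [ 0.4816 -0.2782  0.126 ] yaw -0.3244 far end up deg 2.69 roll(left up) 0.3 open 0.999 F [-0.2  0.7  0.1]
```

View pics/w12.png

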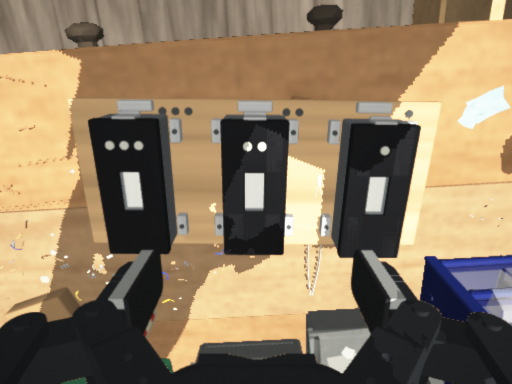

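```bash
python3 -c "
from h import *
big('w12',75,85,445,265,2.1)"
```

```text
(no output)
```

View pics/w12_z.png

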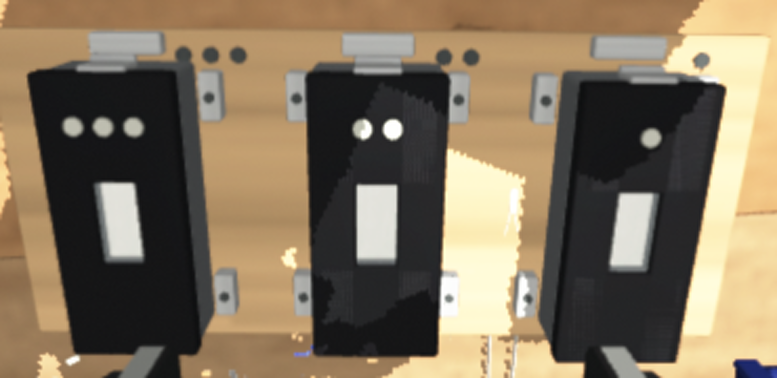

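Call:
drive_tool(
  deltas=[
    [[-0.001,-0.002,-0.035],-0.005],
    [[-0.001,0,-0.035],0],
    [[-0.001,0,-0.025],0],
    [[0,0,-0.008],0],
    [[0,0,0],0],
  ],
)

```text
time_s: 14.95
eef_pos: [0.4785, -0.2762, 0.018]
eef_rot: [0.023, 0.164, 0.986, 0.0]
wrist_force: [0.3, 0.5, 0.4]
opening: 1.001
```

```bash
python3 -c "
from h import *
tilt()"
```

```text
t 14.95 pos [ 0.4785 -0.2762  0.018 ] yaw -0.3299 far end up deg 2.61 roll(left up) 0.44 open 1.001 F [0.3 0.5 0.4]
```

Shift slightly and close.

Call:
drive_tool(
  deltas=[
    [[0.004,-0.005,-0.004],0],
    [[0,0,0],0],
  ],
)

```text
time_s: 15.15
eef_pos: [0.4838, -0.281, 0.0148]
eef_rot: [0.023, 0.164, 0.986, -0.0]
wrist_force: [-0.3, -0.7, 0.2]
opening: 0.997
```

Call:
drive_tool(
  deltas=[
    [[0,0,0],0],
    [[0,0,0],0],
    [[0,0,0],0],
    [[0,0,0],0],
    [[0,0,0],0],
  ],
  gripper=0,
)

```text
time_s: 15.65
eef_pos: [0.4858, -0.2828, 0.0182]
eef_rot: [0.026, 0.163, 0.986, -0.002]
wrist_force: [0.3, -0.1, -3.8]
opening: 0.526
```

```bash
python3 -c "
from h import *
tilt();shot('wrist','w13')"
```

```text
t 15.65 pos [ 0.4858 -0.2828  0.0182] yaw -0.3285 far end up deg 2.95 roll(left up) 0.28 open 0.526 F [ 0.3 -0.1 -3.8]
```

View pics/w13.png

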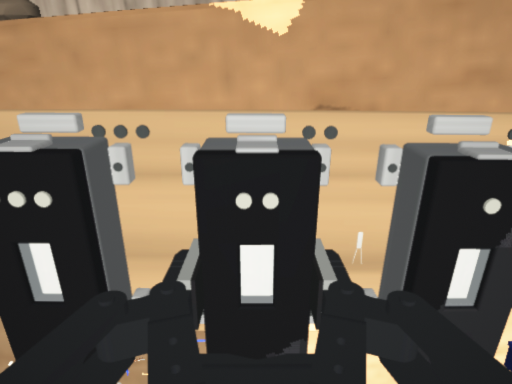

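Call:
drive_tool(
  deltas=[
    [[0,0,0.03],0],
    [[0,0,0.04],0],
    [[0,0,0.03],0],
    [[0,0,0],0],
    [[0,0,0],0],
    [[0,0,0],0],
  ],
)

```text
time_s: 16.3
eef_pos: [0.4819, -0.2793, 0.1158]
eef_rot: [0.022, 0.164, 0.986, 0.001]
wrist_force: [0.8, 1.4, -3.0]
opening: 0.53
```

Call:
drive_tool(
  deltas=[
    [[-0.045,0.015,0],0],
    [[0,0,0],0],
    [[0,0,0],0],
    [[0.045,-0.015,0],0],
    [[0,0,0],0],
    [[0,0,0],0],
    [[-0.045,0.015,0],0],
    [[0,0,0],0],
    [[0,0,0],0],
  ],
)

```text
time_s: 17.2
eef_pos: [0.4229, -0.2513, 0.0931]
eef_rot: [0.003, 0.164, 0.986, 0.014]
wrist_force: [0.6, -0.5, -3.3]
opening: 0.524
```

```bash
python3 -c "
from h import *
tilt();shot('wrist','w14')"
```

```text
t 17.2 pos [ 0.4229 -0.2513  0.0931] yaw -0.3296 far end up deg 0.12 roll(left up) 1.61 open 0.524 F [ 0.6 -0.5 -3.3]
```

View pics/w14.png

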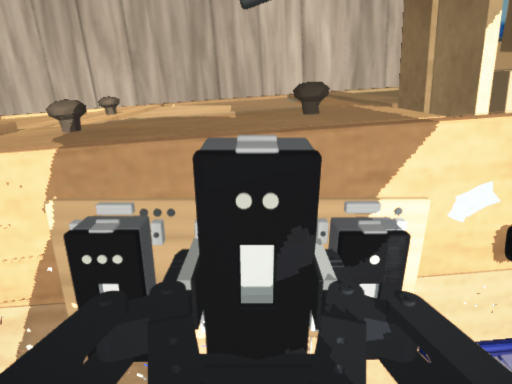

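```bash
python3 -c "
from h import *
a=[cv2.resize(cv2.imread('pics/%s.png'%f)[230:320,225:290],None,fx=5,fy=5,interpolation=cv2.INTER_CUBIC) for f in ('w13','w14')]
cv2.imwrite('pics/cmp.png',np.hstack(a))"
```

```text
(no output)
```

View pics/cmp.png

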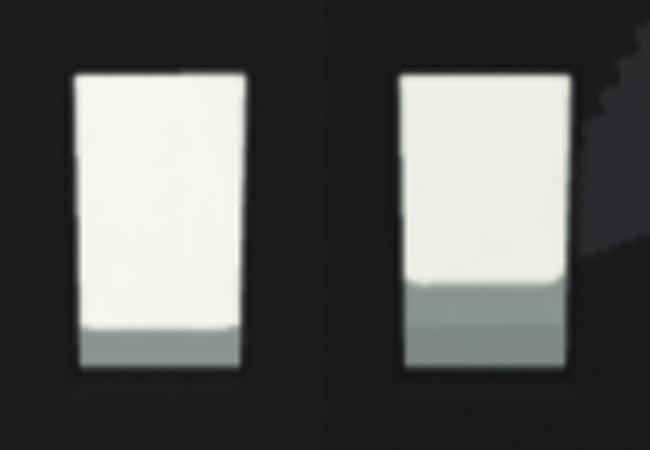

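Call:
drive_tool(
  deltas=[
    [[0.03,-0.015,0],0],
    [[0.03,-0.015,0],0],
    [[0,0,-0.02],0],
    [[0,0,-0.015],0],
    [[0,0,0],0],
  ],
)

```text
time_s: 17.75
eef_pos: [0.4879, -0.2839, 0.0589]
eef_rot: [0.005, 0.164, 0.986, 0.013]
wrist_force: [-0.0, 0.2, -2.9]
opening: 0.53
```

```bash
python3 -c "
from h import *
tilt();shot('wrist','w15')"
```

```text
t 17.75 pos [ 0.4879 -0.2839  0.0589] yaw -0.329 far end up deg 0.34 roll(left up) 1.53 open 0.53 F [-0.   0.2 -2.9]
```

View pics/w15.png

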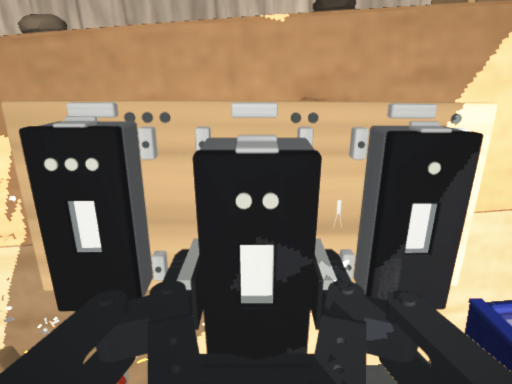

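Call:
drive_tool(
  deltas=[
    [[-0.003,0,-0.012],0],
    [[-0.001,0,-0.012],0],
    [[0,0,0],0],
  ],
)

```text
time_s: 18.1
eef_pos: [0.4848, -0.2849, 0.036]
eef_rot: [0.007, 0.164, 0.986, 0.012]
wrist_force: [-0.4, 0.3, -3.4]
opening: 0.525
```

```bash
python3 -c "
from h import *
tilt();shot('wrist','w16')"
```

```text
t 18.1 pos [ 0.4848 -0.2849  0.036 ] yaw -0.3288 far end up deg 0.55 roll(left up) 1.43 open 0.525 F [-0.4  0.3 -3.4]
```

View pics/w16.png

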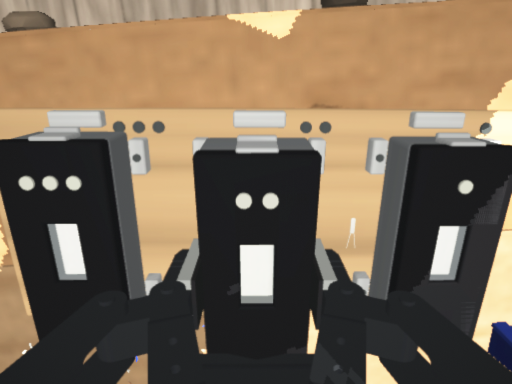

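Call:
drive_tool(
  deltas=[
    [[-0.001,0.003,-0.008],0],
    [[-0.001,0.001,-0.008],0],
    [[-0.001,0,-0.005],0],
  ],
)

```text
time_s: 18.45
eef_pos: [0.4831, -0.2816, 0.0175]
eef_rot: [0.008, 0.164, 0.986, 0.011]
wrist_force: [-17.8, 16.8, 61.8]
opening: 0.525
```

```bash
python3 -c "
from h import *
tilt();shot('wrist','w17')"
```

```text
t 18.45 pos [ 0.4831 -0.2816  0.0175] yaw -0.3286 far end up deg 0.73 roll(left up) 1.38 open 0.525 F [-17.8  16.8  61.8]
```

View pics/w17.png

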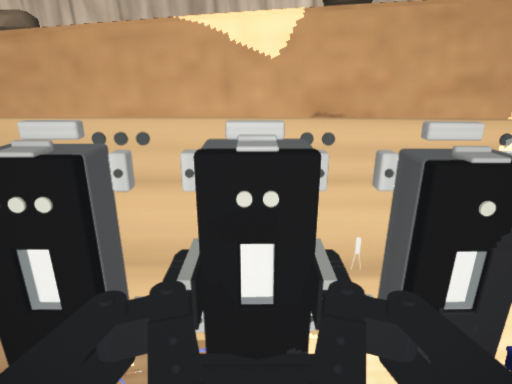

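Call:
drive_tool(
  deltas=[
    [[0,0,0.001],0],
    [[0,0,0],0],
    [[0,0,0],0],
    [[0,0,0],0],
  ],
  gripper=1,
)

```text
time_s: 18.9
eef_pos: [0.4844, -0.2826, 0.0201]
eef_rot: [0.01, 0.163, 0.986, 0.01]
wrist_force: [0.7, -0.2, 0.1]
opening: 1.0
```

Call:
drive_tool(
  deltas=[
    [[0,0,0.03],0],
    [[0,0,0.04],0],
    [[-0.016,-0.04,0.03],0],
    [[-0.016,-0.042,0.01],0],
    [[0,0,0],0],
  ],
)

```text
time_s: 19.4
eef_pos: [0.4509, -0.3639, 0.1318]
eef_rot: [0.008, 0.162, 0.987, 0.01]
wrist_force: [1.0, 0.4, -0.5]
opening: 0.997
```

```bash
python3 -c "
from h import *
tilt();shot('wrist','w18'); big('w18',60,70,512,280,1.75)"
```

```text
t 19.4 pos [ 0.4509 -0.3639  0.1318] yaw -0.3244 far end up deg 0.74 roll(left up) 1.28 open 0.997 F [ 1.   0.4 -0.5]
```

View pics/w18_z.png

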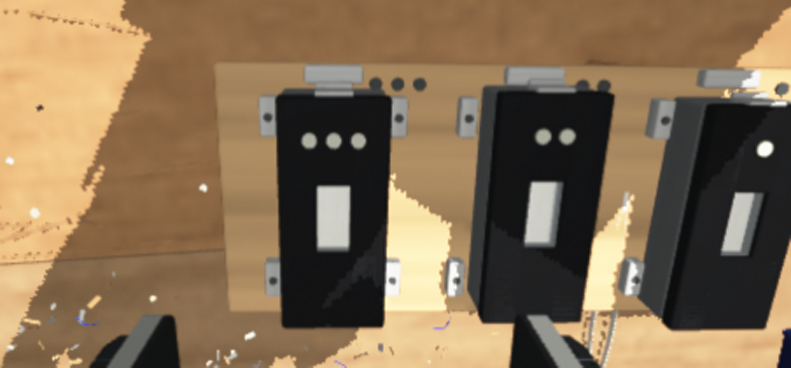

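Call:
drive_tool(
  deltas=[
    [[0,-0.004,-0.035],-0.003],
    [[0,-0.001,-0.035],0],
    [[0,0,-0.03],0],
    [[0,0,-0.008],0],
    [[0,0,0],0],
  ],
)

```text
time_s: 19.95
eef_pos: [0.4519, -0.3623, 0.0184]
eef_rot: [0.008, 0.163, 0.987, 0.012]
wrist_force: [-0.8, -0.3, -0.3]
opening: 1.0
```

```bash
python3 -c "
from h import *
tilt()"
```

```text
t 19.95 pos [ 0.4519 -0.3623  0.0184] yaw -0.3269 far end up deg 0.64 roll(left up) 1.54 open 1.0 F [-0.8 -0.3 -0.3]
```

Call:
drive_tool(
  deltas=[
    [[0.001,-0.005,-0.004],-0.003],
    [[0,0,-0.001],0],
  ],
)

```text
time_s: 20.15
eef_pos: [0.454, -0.3674, 0.0146]
eef_rot: [0.008, 0.164, 0.986, 0.012]
wrist_force: [0.4, -0.0, 0.3]
opening: 1.001
```

Call:
drive_tool(
  deltas=[
    [[0,0,-0.001],0],
    [[0,0,-0.001],0],
    [[0,0,-0.001],0],
    [[0,0,0],0],
    [[0,0,0],0],
  ],
  gripper=0,
)

```text
time_s: 20.65
eef_pos: [0.4558, -0.3692, 0.0153]
eef_rot: [0.01, 0.164, 0.986, 0.01]
wrist_force: [-0.1, -0.5, -3.0]
opening: 0.529
```

```bash
python3 -c "
from h import *
tilt();shot('wrist','w19')"
```

```text
t 20.65 pos [ 0.4558 -0.3692  0.0153] yaw -0.3288 far end up deg 0.99 roll(left up) 1.35 open 0.529 F [-0.1 -0.5 -3. ]
```

View pics/w19.png

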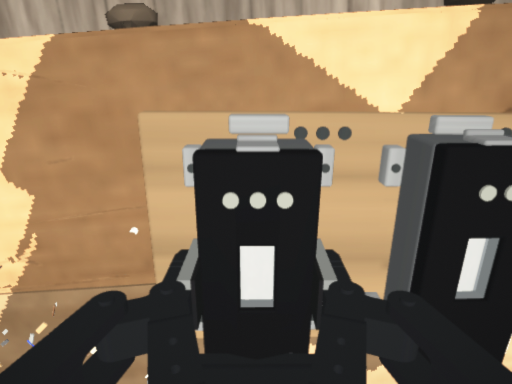

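Call:
drive_tool(
  deltas=[
    [[0,0,0.03],0],
    [[0,0,0.04],0],
    [[0,0,0.03],0],
    [[0,0,0],0],
    [[0,0,0],0],
    [[0,0,0],0],
  ],
)

```text
time_s: 21.3
eef_pos: [0.4527, -0.3658, 0.1131]
eef_rot: [0.007, 0.164, 0.986, 0.013]
wrist_force: [0.7, 0.5, -2.4]
opening: 0.525
```

Call:
drive_tool(
  deltas=[
    [[-0.045,0.015,0],0],
    [[0,0,0],0],
    [[0,0,0],0],
    [[0.045,-0.015,0],0],
    [[0,0,0],0],
    [[0,0,0],0],
    [[0,0,0],0],
  ],
)

```text
time_s: 22.0
eef_pos: [0.4449, -0.3558, 0.0963]
eef_rot: [-0.005, 0.164, 0.986, 0.024]
wrist_force: [0.6, -0.2, -1.4]
opening: 0.525
```

```bash
python3 -c "
from h import *
tilt();shot('wrist','w20')"
```

```text
t 22.0 pos [ 0.4449 -0.3558  0.0963] yaw -0.3309 far end up deg -0.97 roll(left up) 2.61 open 0.525 F [ 0.6 -0.2 -1.4]
```

View pics/w20.png

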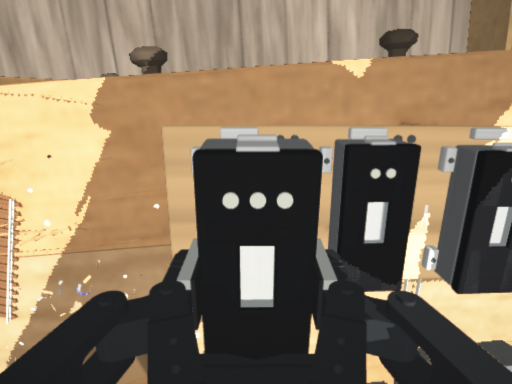

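Call:
drive_tool(
  deltas=[
    [[0.01,-0.013,-0.02],0],
    [[0,0,-0.025],0],
    [[0,0,-0.01],0],
    [[0,0,0],0],
  ],
)

```text
time_s: 22.45
eef_pos: [0.4551, -0.3701, 0.0421]
eef_rot: [-0.003, 0.165, 0.986, 0.022]
wrist_force: [-0.4, 1.3, -3.5]
opening: 0.53
```

```bash
python3 -c "
from h import *
tilt();shot('wrist','w21')"
```

```text
t 22.45 pos [ 0.4551 -0.3701  0.0421] yaw -0.3314 far end up deg -0.78 roll(left up) 2.48 open 0.53 F [-0.4  1.3 -3.5]
```

View pics/w21.png

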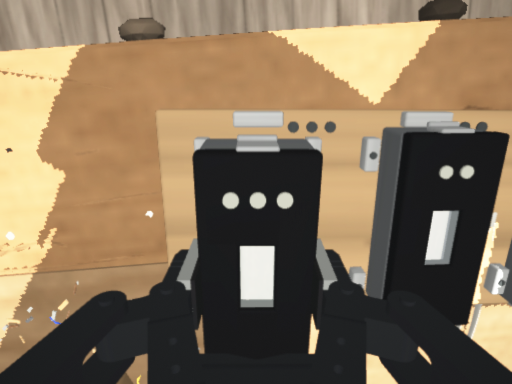

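Call:
drive_tool(
  deltas=[
    [[0,0.001,-0.01],0],
    [[0,0,-0.01],0],
    [[0,0,0],0],
  ],
)

```text
time_s: 22.8
eef_pos: [0.4561, -0.3703, 0.024]
eef_rot: [-0.001, 0.165, 0.986, 0.021]
wrist_force: [-0.5, -0.5, -2.2]
opening: 0.529
```

```bash
python3 -c "
from h import *
tilt();shot('wrist','w22')"
```

```text
t 22.8 pos [ 0.4561 -0.3703  0.024 ] yaw -0.3312 far end up deg -0.55 roll(left up) 2.34 open 0.529 F [-0.5 -0.5 -2.2]
```

View pics/w22.png

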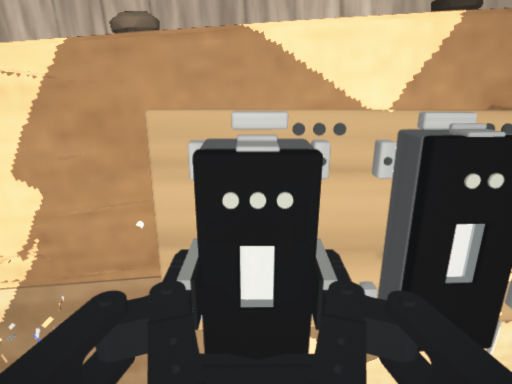

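Call:
drive_tool(
  deltas=[
    [[-0.001,0.002,-0.006],0],
    [[-0.001,0,-0.004],0],
  ],
)

```text
time_s: 23.05
eef_pos: [0.4549, -0.3689, 0.0154]
eef_rot: [-0.0, 0.164, 0.986, 0.02]
wrist_force: [-7.4, 5.9, 13.9]
opening: 0.527
```

```bash
python3 -c "
from h import *
tilt();shot('wrist','w23')"
```

```text
t 23.05 pos [ 0.4549 -0.3689  0.0154] yaw -0.3307 far end up deg -0.44 roll(left up) 2.28 open 0.527 F [-7.4  5.9 13.9]
```

View pics/w23.png

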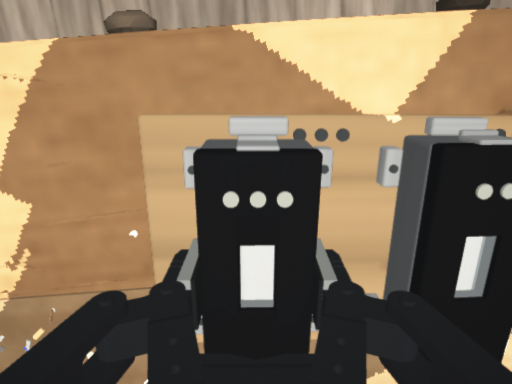

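Call:
drive_tool(
  deltas=[
    [[0,0,0],0],
    [[0,0,0],0],
    [[0,0,0],0],
    [[0,0,0],0],
  ],
  gripper=1,
)

```text
time_s: 23.5
eef_pos: [0.4558, -0.3701, 0.0168]
eef_rot: [0.001, 0.164, 0.986, 0.019]
wrist_force: [0.4, 0.1, -0.1]
opening: 0.999
```

Call:
drive_tool(
  deltas=[
    [[0,0,0.03],0],
    [[0,0,0.04],0],
    [[0.016,0.042,0.03],0],
    [[0.016,0.042,0.01],0],
    [[0,0,0],0],
  ],
)

```text
time_s: 24.0
eef_pos: [0.4866, -0.2879, 0.128]
eef_rot: [0.001, 0.167, 0.986, 0.02]
wrist_force: [0.4, -0.3, -0.8]
opening: 1.003
```

```bash
python3 -c "
from h import *
tilt();shot('wrist','w24'); big('w24',60,70,460,280,1.95)"
```

```text
t 24.0 pos [ 0.4866 -0.2879  0.128 ] yaw -0.335 far end up deg -0.24 roll(left up) 2.26 open 1.003 F [ 0.4 -0.3 -0.8]
```

View pics/w24_z.png

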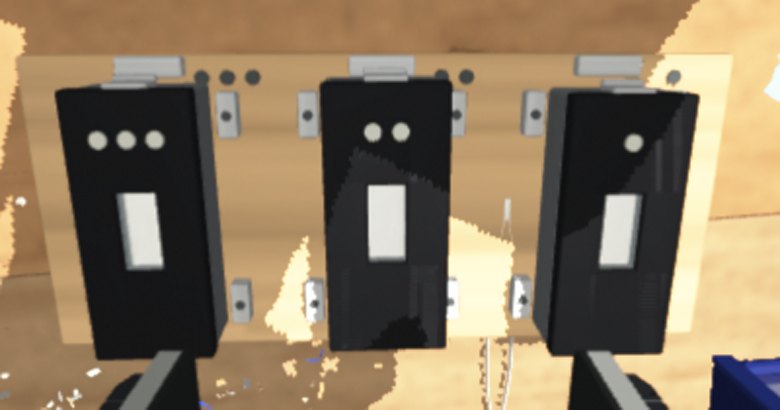

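Call:
drive_tool(
  deltas=[
    [[-0.004,0.004,-0.035],0.004],
    [[-0.001,0.001,-0.035],0],
    [[0,0,-0.025],0],
    [[0,0,-0.008],0],
    [[0,0,0],0],
  ],
)

```text
time_s: 24.55
eef_pos: [0.4805, -0.289, 0.0221]
eef_rot: [0.003, 0.165, 0.986, 0.017]
wrist_force: [-0.8, -0.3, 0.5]
opening: 0.998
```

```bash
python3 -c "
from h import *
tilt()"
```

```text
t 24.55 pos [ 0.4805 -0.289   0.0221] yaw -0.3316 far end up deg -0.02 roll(left up) 1.96 open 0.998 F [-0.8 -0.3  0.5]
```

Call:
drive_tool(
  deltas=[
    [[0,0.007,-0.006],0],
    [[0,0,-0.001],0],
  ],
)

```text
time_s: 24.75
eef_pos: [0.4807, -0.2831, 0.0158]
eef_rot: [0.003, 0.166, 0.986, 0.016]
wrist_force: [0.7, -0.3, 0.0]
opening: 1.0
```

Call:
drive_tool(
  deltas=[
    [[0,0,0],0],
    [[0,0,0],0],
    [[0,0,0],0],
    [[0,0,0],0],
    [[0,0,0],0],
  ],
  gripper=0,
)

```text
time_s: 25.25
eef_pos: [0.4827, -0.284, 0.0192]
eef_rot: [0.005, 0.165, 0.986, 0.015]
wrist_force: [-0.6, 0.5, -3.3]
opening: 0.519
```

Call:
drive_tool(
  deltas=[
    [[0,0,0.03],0],
    [[0,0,0.04],0],
    [[0,0,0.04],0],
    [[0,0,0.04],0],
    [[0,0,0.03],0],
    [[0,0,0],0],
  ],
)

```text
time_s: 25.85
eef_pos: [0.4791, -0.2813, 0.2015]
eef_rot: [0.002, 0.165, 0.986, 0.017]
wrist_force: [1.4, -0.3, -3.6]
opening: 0.522
```

```bash
python3 -c "
from h import *
tilt();shot('wrist','w25');print(get_obs()['q'].round(2))"
```

```text
t 25.85 pos [ 0.4791 -0.2813  0.2015] yaw -0.3325 far end up deg -0.07 roll(left up) 1.97 open 0.522 F [ 1.4 -0.3 -3.6]
[-0.76  0.17  1.68  0.03  1.3  -2.01]
```

View pics/w25.png

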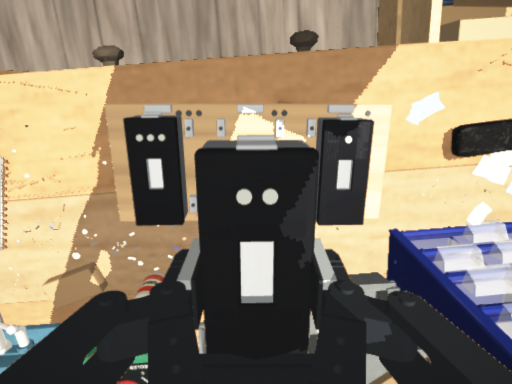

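Call:
drive_tool(
  deltas=[
    [[-0.016,-0.045,0.012],-0.09],
    [[-0.016,-0.045,0.012],-0.09],
    [[-0.016,-0.045,0.012],-0.09],
    [[-0.016,-0.045,0.012],-0.09],
    [[-0.016,-0.045,0.012],-0.09],
    [[-0.016,-0.045,0.01],-0.09],
    [[-0.016,-0.045,0.01],-0.09],
    [[-0.014,-0.045,0.01],-0.09],
    [[-0.012,-0.045,0.01],-0.09],
    [[-0.01,-0.045,0.01],-0.09],
  ],
)

```text
time_s: 26.9
eef_pos: [0.3182, -0.7285, 0.2762]
eef_rot: [-0.005, 0.589, 0.808, 0.035]
wrist_force: [0.1, -1.0, -2.3]
opening: 0.528
```

```bash
python3 -c "
from h import *
tilt();print(get_obs()['q'].round(3))"
```

```text
t 26.9 pos [ 0.3182 -0.7285  0.2762] yaw -1.261 far end up deg -2.88 roll(left up) 2.91 open 0.528 F [ 0.1 -1.  -2.3]
[-1.327  0.699  0.811  0.048  1.684 -1.634]
```

Call:
drive_tool(
  deltas=[
    [[0.011,-0.046,0.01],0],
    [[0.011,-0.046,0.01],0],
    [[0.011,-0.046,0.01],0],
    [[0.011,-0.046,0.01],0],
    [[0.011,-0.046,0.01],0],
    [[0.011,-0.046,0.01],0],
    [[0.011,-0.046,0.01],0],
    [[0.011,-0.046,0.01],0],
  ],
)

```text
time_s: 27.7
eef_pos: [0.3218, -0.8804, 0.2417]
eef_rot: [0.054, 0.595, 0.802, 0.001]
wrist_force: [0.2, 1.1, -2.8]
opening: 0.52
```

```bash
python3 -c "
from h import *
tilt();print(get_obs()['q'].round(3))"
```

```text
t 27.7 pos [ 0.3218 -0.8804  0.2417] yaw -1.2739 far end up deg 4.95 roll(left up) 3.76 open 0.52 F [ 0.2  1.1 -2.8]
[-1.372  1.052  0.301  0.074  1.709 -1.653]
```

Call:
drive_tool(
  deltas=[
    [[0.009,-0.043,0.02],0],
    [[0.009,-0.043,0.02],0],
    [[0.009,-0.043,0.02],0],
    [[0.009,-0.043,0.02],0],
    [[0.009,-0.043,0.02],0],
    [[0.009,-0.043,0.02],0],
    [[0.009,-0.043,0.02],0],
    [[0.009,-0.043,0.02],0],
    [[0.009,-0.043,0.02],0],
    [[0.009,-0.043,0.02],0],
  ],
)

```text
time_s: 28.7
eef_pos: [0.3042, -0.9745, 0.3337]
eef_rot: [0.191, 0.587, 0.781, -0.097]
wrist_force: [0.0, -0.2, -3.5]
opening: 0.52
```

```bash
python3 -c "
from h import *
tilt();print(get_obs()['q'].round(3))"
```

```text
t 28.7 pos [ 0.3042 -0.9745  0.3337] yaw -1.2726 far end up deg 24.33 roll(left up) 4.2 open 0.52 F [ 0.  -0.2 -3.5]
[-1.424  0.98   0.299  0.13   1.45  -1.695]
```

Excellent: 24° and rising with height. A few more rows, then settle.

Call:
drive_tool(
  deltas=[
    [[0.009,-0.043,0.02],0],
    [[0.009,-0.043,0.02],0],
    [[0.009,-0.043,0.02],0],
    [[0,0,0],0],
    [[0,0,0],0],
    [[0,0,0],0],
    [[0,0,0],0],
  ],
)

```text
time_s: 29.4
eef_pos: [0.3017, -1.0023, 0.3567]
eef_rot: [0.231, 0.581, 0.77, -0.127]
wrist_force: [-0.8, 0.6, -2.5]
opening: 0.525
```

```bash
python3 -c "
from h import *
tilt();print(get_obs()['q'].round(3),get_obs()['dq'].round(3))
shot('wrist','w30');shot('side','s30');shot('top','t30');tilt()"
```

```text
t 29.4 pos [ 0.3017 -1.0023  0.3567] yaw -1.2729 far end up deg 30.18 roll(left up) 4.21 open 0.525 F [-0.8  0.6 -2.5]
[-1.436  0.971  0.299  0.148  1.359 -1.707] [ 0.002  0.002  0.001 -0.     0.003 -0.001]
t 29.55 pos [ 0.3017 -1.0024  0.3568] yaw -1.2729 far end up deg 30.2 roll(left up) 4.21 open 0.525 F [-0.3 -0.1 -3. ]
```

View pics/w30.png

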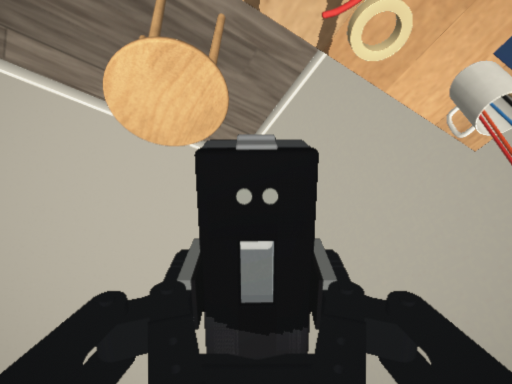

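View pics/s30.png

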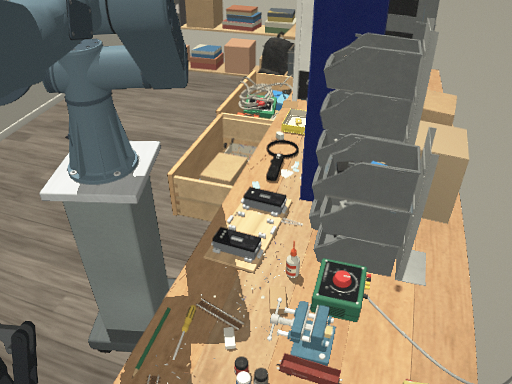

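View pics/t30.png

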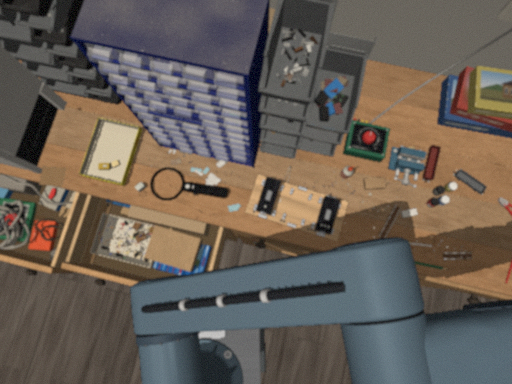

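```bash
python3 -c "
from h import *
a=cv2.resize(cv2.imread('pics/w30.png')[225:315,225:290],None,fx=4,fy=4,interpolation=cv2.INTER_CUBIC)
b=cv2.resize(cv2.imread('pics/s30.png')[180:275,200:310],None,fx=4,fy=4,interpolation=cv2.INTER_CUBIC)
a=cv2.copyMakeBorder(a,0,b.shape[0]-a.shape[0],0,0,cv2.BORDER_CONSTANT)
cv2.imwrite('pics/cmp2.png',np.hstack([a,b]))"
```

```text
(no output)
```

View pics/cmp2.png

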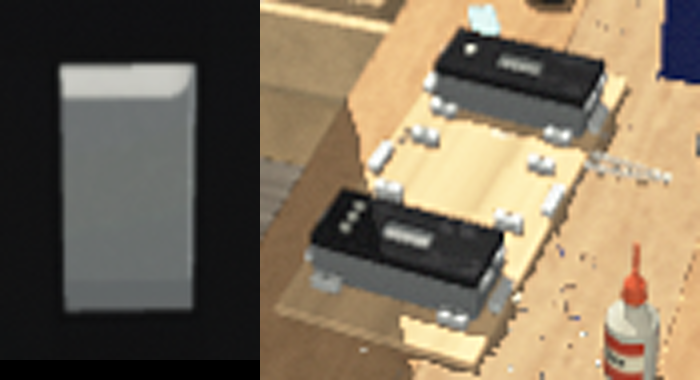

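```bash
python3 -c "
from h import *
A=cv2.imread('pics/side0.png',0).astype(np.float32);B=cv2.imread('pics/s30.png',0).astype(np.float32)
for n,(u0,v0,u1,v1) in {'1':(240,186,292,216),'3':(212,226,264,264)}.items():
    t=A[v0:v1,u0:u1]; b=B[v0-8:v1+8,u0-8:u1+8]
    r=cv2.matchTemplate(b,t,cv2.TM_CCOEFF_NORMED); _,m,_,l=cv2.minMaxLoc(r); print(n,m,np.array(l)-8)
c=load('side0')
for z in (0.042,):
    for p,d in [((.5115,-.1965),'1'),((.4530,-.3665),'3')]:
        a=w2px(c,[*p,z]); print(d,a,w2px(c,[p[0]+.0095,p[1]-.00325,z])-a)
tilt()"
```

```text
1 0.7159764170646667 [1 0]
3 0.5955155491828918 [0 0]
1 [262.8745245  195.17345101] [3.5750174  0.82439581]
3 [236.02975725 237.4573977 ] [3.97726829 1.05820156]
t 29.55 pos [ 0.3017 -1.0024  0.3568] yaw -1.2729 far end up deg 30.2 roll(left up) 4.21 open 0.525 F [-0.3 -0.1 -3. ]
```

```bash
python3 -c "
from h import *
print(hand_in())"
```

```text
the job is handed in; nothing more can be done
None
```

I lifted, shook and set back all three cases from left to right, and the middle case is the one that rattles. I then lifted it again and handed the job in while holding it. `hand_in()` gives no verdict, so what follows rests on my own last checks.

- **Finding the loose one:** in case 2's window the block shifted by about 5 mm during the shake. In cases 1 and 3 it did not move.
- **Final hold:** the tool read about 30° of tip with the latch end down, plus about 4° sideways, with the tool tip (TCP) about 0.36 m above the bench. The joints were nearly still, and the gripper opening was 0.525, as it was throughout that grip. The window shows the block run down to the latch end.
- **How it was tipped:** the moves only allow a turn about the vertical. I got the tip by pushing the arm past its outer reach, which swings the tool outward.
- **Quiet cases:** by eye in the side view, cases 1 and 3 sit flat between their stops. Image matching puts case 1 about 2 to 3 mm toward the far end of its slot, inside the 6 mm limit, and shows no shift for case 3. Those matches were weak (scores 0.72 and 0.60).
- **Other things on the bench:** the magnifier looks unmoved in the side and top pictures. I did not check the relay and sanding block on their own, but the arm did not go down near anything except the rack.
- **What went less well:**
  - The first, quick shake of case 1 tilted the tool by up to 11° and lowered it by 43 mm. I levelled it again before setting that case back.
  - Setting case 2 back the first time pressed with about 62 N on the wrist, under the 120 N limit.
- **Time:** about 29.6 s of the 72 s allowed.

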